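# Strip the storage box for washing: lid off its hinges, jar out

## Robot

A 7-joint arm with a two-finger parallel gripper is mounted at the origin on the work surface; the furniture and walls round the work are solid. World frame = base frame: x ahead of the robot, y to its left, z up, the work surface at z = 0. Lengths are in m, angles in rad, forces in N, time in s.
With the tool pointing down it reaches from about 0.4 to 0.85 m from the base axis. Payload 6.9 kg.
Tool frame: the origin (TCP) lies midway between the tips of the shut fingers; the grasp point (between the pads) lies behind it (ctrl.pinch_z is the z of the grasp point in the tool frame, in m); z points along the fingers, y is the line along which they close (so a half turn about z gives the same grasp; the last joint's range is limited). The gripper opens to 85 mm and grips with 20 to 120 N. Pads are 22 mm wide; open, the fingers measure 114 mm over their backs; the gripper's body (76 mm by 85 mm) begins 54 mm behind the grasp point. The pads swing forward as they close: fully open they stand 13 mm farther back than shut.
Start: joints at [1.224, 0.507, -0.238, 1.5, 0.126, 1.149, -0.155], TCP at [0.273, -0.562, 0.231] pointing down, gripper open.
Joint ranges: [-3.08, 3.08], [-0.24, 2.05], [-1.43, 1.35], [0, 2.5], [-1.52, 4.66], [0.17, 1.96], [-2.89, 2.89]. Speed limits (rad/s): [2.39, 2.39, 3.14, 3.14, 3.14, 3.14, 3.14].

## Interface

Orientations are given as a unit quaternion [w, x, y, z].
In Python, from station import ctrl, get_state, vision, ticket, models gives the robot as it stands. Calls block until the motion is done:
- ctrl.movep(position, orientation): joint-space move of the TCP to a pose.
- ctrl.movel(position, frame=None, max_speed=0.15): straight line of the TCP; frame=None keeps the orientation; max_speed is the mean speed in m/s.
- ctrl.set_joints(angles): joint-space move.
- ctrl.ungrasp() and ctrl.close_gripper(force=None): open the fingers fully, or close them until they stop; force is the grip in N (None keeps the last).
- ctrl.pause(seconds).
- ctrl.ik(position, orientation): joint angles nearest the present ones, or None.
- get_state(): the state.
- vision.grab_frame(name): name is "scene" or "top" or "wrist"; returns (picture, depth): 384x512x3 uint8, blue, green, red; 384x512 float32, m along the optical axis (not along the pixel's ray), 0 where there is no reading.
- vision.camera_info(name): a dict with "mtx" (3x3 intrinsics, pixels), "R" (3x3) and "t" (3): a world point X has camera coordinates R X + t; the wrist camera has in their place "hand_eye" (4x4, takes a point from camera to tool coordinates, whose origin is the TCP and whose axes are the flange's). Camera axes: x right, y down, z forward; pixel columns grow to the right and rows downward; lengths in m; the calibration is good to about 2 mm. The wrist camera is an equidistant fisheye: a pixel r from the principal point sees the ray r / f radians off the axis. A picture is of the moment at which its call begins: read the wrist's pose just before it. camera_info takes no time and is no camera call.
A pose or a line that the arm cannot do raises ctrl.Unreachable and nothing moves.
- ticket.close_job(): hands the job in; it is judged then, once.
Trained networks look in the newest picture that a camera, given by its name, has taken for a name from the list of things; names that differ only in an ending like _2 or _b are one class to them, and where a whole thing is asked for, a point or a joint stands for the part that bears it (a point fixed in the world has none). Each returns a list of dicts, best first, with "p" (0 to 1); they miss things now and then, are a little off and sometimes report something else, mostly with a low value. They report only what shows in the picture. A call takes as long as a camera call.
- models.recognise(camera, target): "point" ([column, row] in pixels, amid what is visible of it).
- models.masks_of(camera, target): "mask" (384x512 bool, what is visible of it) and "point" ([column, row] in pixels, amid what is visible of it).
The state is a dict: "time": time; "qpos": joint angles; "qd": joint speeds; "tau": joint torques, N m; "tcp_pos": TCP position; "eef_rot": TCP orientation; "contact_force": force on the tool from outside, world axes, zero at the start; "wrist_torque": the same for the moment, N m; "width": finger opening in m; "gripper_force": force on a finger pad.
Only numpy, scipy, OpenCV 4.12 (cv2) and the standard library are available. Lean on these libraries where they do the work, as an engineer would, in place of code of your own. Each camera call takes 0.05 s, during which the arm holds its last target. There are 200 camera calls.

## Task

The white storage box is to be emptied and washed. Swing its wooden lid up until it rests fully open against the back stop, lift it off its hinge pins and lay it flat, right way up, in the middle of the cork mat, without letting it fall; then take the jar out of the box and stand it upright on the table outside the box. Do not knock the jar over, and leave the other things where they are.

Things in the scene. Friction and masses are not known exactly. Their poses are not given: they have to be found in the camera images.
- box: white open box, fixed; 130 (x) by 190 (y) by 103 mm high, walls and floor 6 mm; origin at the centre of its underside, z up, +x towards its hinge side (towards the robot's right, within 15 degrees); its front is the -x side. On the +x side two steel brackets at y = +-74 mm each carry a pin 8 mm thick along y, axis at x = 80, z = 107 mm.
- stop_top (a point): top middle of the steel back stop of the box, a tongue 50 mm wide and 6 mm thick between the hinge brackets; at box x = 92, z = 147 mm. The opened lid comes to rest leaning on it, about 9 degrees past vertical, and stays there by itself
- lid: loose wooden lid, about 0.22 kg, hinged on the box; plate 140 (x) by 196 (y) by 8 mm; origin at the plate's centre, half-way through its thickness; z out of its top face, +x towards the hinge. It falls shut if let go short of vertical. Two ribs under it (along y, at x = -53 and 50 mm) reach 15 mm below mid-plate: on them it lies level, origin 15 mm above the surface
- lid_tab (a point): centre of the lid's tab, at lid x = -87.5 mm: it sticks out 35 mm from the middle of the front edge in the lid's plane, 44 mm wide (along y), 8 mm thick, free edge 17.5 mm further out. It overhangs the box's front wall by 40 mm, so a finger fits under it; it can be pinched across its 44 mm. Axes as the lid's
- lid_hinge (a point): middle of the lid's hinge line (axis of the pins while mounted), at lid x = 80 mm; axes as the lid's. Two steel forks at y = +-58 mm, 16 mm wide, reach 11 mm above and below mid-plate and to lid x = 89.5 mm round the pins; open to lid +x, they leave the pins after 14 mm of travel to lid -x: a straight lift when upright; when closed the front rib blocks it
- mat: cork mat fixed on the table, 200 (x) by 240 (y) by 4 mm; origin at the centre of its underside, z up; its +x points to the robot's right, within 15 degrees
- jar_mid (a point): centre of the jar that stands on the floor of the box, half-way up: upright glass jar, 52 mm in diameter, 90 mm high with its cap, about 0.16 kg; z along its axis, up
- tin_tuna: flat round tin, 86 mm wide, 40 mm high, a bystander at the far side of the gap between box and mat; the table in that gap on the near side of it is bare; origin at the centre of its underside
- apple: apple, 77 mm wide, 73 mm high, a bystander; origin at its underside
- lemon: lemon, 71 by 53 by 51 mm, a bystander; origin at its underside

How it is judged:
On the way, in this order (a step that is already met when the one before it is completed fails the run):
1. the lid stands open past vertical, still on its pins (angle between lid's own z axis and vertical above 1.55 rad and z of lid_hinge in the frame of box between 0.092 and 0.122 m and x of lid_hinge in the frame of box between 0.068 and 0.092 m), for 0.2 s.
2. the lid, still upright, is lifted up off its pins (angle between lid's own z axis and vertical above 1 rad and z of lid_hinge in the frame of box above 0.13 m), for 0.1 s.
3. the lid lies flat, right way up, on the mat and is let go (horizontal distance between lid and mat below 0.06 m and angle between lid's own z axis and vertical below 0.1 rad and height (world z) of lid between 0.012 and 0.026 m and contact force between lid and the fingers below 0.1 N and contact force between lid and the arm below 0.1 N), for 0.2 s.
At the end, for the whole second after the job is handed in: The lid lies right way up on the mat, level within 0.1 rad, its centre within 60 mm of the mat's centre and untouched; the jar stands upright (within 0.1 rad) on the table, or on bare mat, wholly outside the box (all of step 3 and (x of jar_mid in the frame of box below -0.09 m or x of jar_mid in the frame of box above 0.12 m or y of jar_mid in the frame of box below -0.12 m or y of jar_mid in the frame of box above 0.12 m) and angle between jar_mid's own z axis and vertical below 0.1 rad and height (world z) of jar_mid between 0.038 and 0.054 m).
It fails at once if the lid is let fall (moving faster than 0.8 m/s without the robot touching it) (linear speed of lid above 0.8 m/s and contact force between lid and the fingers below 0.1 N and contact force between lid and the arm below 0.1 N).
It fails at once if the jar is tipped over (angle between jar_mid's own z axis and vertical above 0.9 rad).
It fails at once if the tin is moved by more than 40 mm (distance of tin_tuna from where it was at the start of the episode above 0.04 m).
It fails at once if the apple is moved by more than 40 mm (distance of apple from where it was at the start of the episode above 0.04 m).
It fails at once if the lemon is moved by more than 40 mm (distance of lemon from where it was at the start of the episode above 0.04 m).
It also fails if it takes over 69 s, if anything falls off the work surface, if the arm or the gripper's body presses on something with over 40 N, if the wrist force passes 120 N, or if a joint passes its speed limit or range.

## Working session

There is one attempt and no reset: what is moved stays moved. The work goes in short steps, each a Python script; the robot and the scene stay as the last script left them, time stands still between calls to the robot, and variables do not carry over. Pictures are saved under pics/ and viewed, at most 10 in all, crops included, and the job is handed in when it is done.

```bash
ls; mkdir -p pics
cat > h.py <<'E'
import numpy as np, cv2
from scipy.spatial.transform import Rotation as Rn
from station import ctrl, get_state, vision, ticket, models
def cloud(name):
    s=get_state(); im,d=vision.grab_frame(name); c=vision.camera_info(name); K=np.array(c["mtx"])
    v,u=np.mgrid[:384,:512]
    x=(u-K[0,2])/K[0,0]; y=(v-K[1,2])/K[1,1]
    P=np.stack([x*d,y*d,d],-1)
    W=(P-np.array(c["t"]))@np.array(c["R"])
    W[d==0]=np.nan
    return im,W
E
python3 - <<'E'
from h import *
s=get_state(); print(s["time"],s["eef_rot"],ctrl.pinch_z,s["width"])
ims=[]
for n in ("top","scene"):
    im,W=cloud(n); ims.append(im)
    np.save(n+".npy",W)
    for t in ["box","lid","lid_tab","mat","tin_tuna","apple","lemon","lid_hinge","stop_top","jar_mid"]:
        r=models.masks_of(n,t)
        for o in r[:2]:
            p=W[o["mask"]]; p=p[~np.isnan(p[:,0])]
            if len(p)==0: continue
            print(n,t,round(o["p"],2),np.round(o["point"]),o["mask"].sum(),np.round(np.median(p,0),3),np.round(p.min(0),3),np.round(p.max(0),3))
        if t in("lid","mat") and r: np.save(n+"_"+t+"_m.npy",r[0]["mask"])
cv2.imwrite("pics/a.png",cv2.resize(np.vstack(ims),(448,600*1)) if 0 else np.vstack([cv2.resize(i,(400,300)) for i in ims]))
E
```

```text
pics
0.0 [-8.57643236e-04  9.74593686e-01  2.23978489e-01 -2.19807049e-04] -0.0187 0.08552183051132944
top box 0.61 [342. 204.] 473 [ 0.472 -0.253  0.071] [ 0.456 -0.313 -0.005] [ 0.627 -0.112  0.153]
top lid 0.62 [324. 176.] 3146 [ 0.552 -0.18   0.111] [ 0.453 -0.297 -0.004] [ 0.7   -0.076  0.124]
top lid_tab 0.94 [321. 176.] 3157 [ 0.553 -0.178  0.111] [ 0.453 -0.281 -0.004] [ 0.701 -0.076  0.124]
top mat 0.73 [215. 170.] 4093 [0.56  0.173 0.004] [ 0.437  0.067 -0.006] [0.689 0.28  0.013]
top tin_tuna 0.93 [274. 153.] 573 [ 0.633 -0.022  0.036] [ 0.595 -0.063 -0.003] [0.68  0.019 0.045]
top tin_tuna 0.27 [334. 211.] 378 [ 0.469 -0.236  0.07 ] [ 0.456 -0.276  0.001] [ 0.623 -0.112  0.152]
top apple 0.74 [152. 253.] 495 [0.25  0.301 0.063] [ 0.215  0.268 -0.005] [0.289 0.358 0.073]
top lemon 0.71 [342. 278.] 281 [ 0.254 -0.281  0.044] [ 0.23  -0.316  0.024] [ 0.28  -0.253  0.058]
top lid_hinge 0.57 [323. 173.] 3166 [ 0.553 -0.178  0.111] [ 0.453 -0.281 -0.005] [ 0.7   -0.076  0.124]
top lid_hinge 0.44 [215. 170.] 4006 [0.56  0.173 0.004] [ 0.439  0.068 -0.006] [0.689 0.28  0.013]
top
[... 499 characters left out ...]
ene lid_tab 0.58 [208. 322.] 891 [0.241 0.313 0.065] [0.213 0.273 0.001] [0.302 0.348 0.074]
scene mat 0.92 [193. 221.] 4694 [0.553 0.182 0.006] [ 0.436  0.066 -0.003] [0.69  0.284 0.012]
scene tin_tuna 0.69 [229. 170.] 644 [ 0.628 -0.012  0.038] [ 0.594 -0.062  0.   ] [0.683 0.026 0.044]
scene apple 0.66 [208. 321.] 885 [0.241 0.314 0.065] [ 0.213  0.274 -0.   ] [0.284 0.348 0.074]
scene lemon 0.61 [373. 206.] 245 [ 0.25  -0.267  0.043] [ 0.229 -0.301  0.002] [ 0.276 -0.247  0.056]
scene lid_hinge 0.98 [284. 144.] 2248 [ 0.547 -0.171  0.113] [ 0.452 -0.716 -0.676] [ 1.357 -0.072  0.122]
scene stop_top 0.77 [291. 169.] 1517 [ 0.484 -0.124  0.058] [ 0.456 -1.03  -0.739] [ 1.273 -0.073  0.154]
```

View pics/a.png

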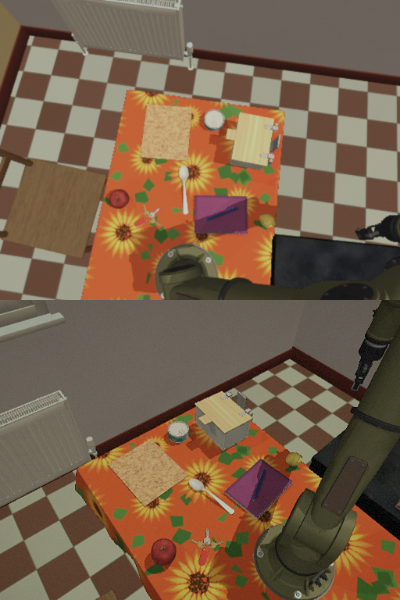

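```bash
cat > fit.py <<'E'
from h import *
from scipy.optimize import minimize
def fit(P,polys,x0,g=.002):
    # IoU-like fit of template polygons to occupancy
    lo=np.array([.35,-.45]); n=(200,350)
    occ=np.zeros(n,np.uint8); ij=((P[:,:2]-lo)/g).astype(int); ok=((ij>=0)&(ij<n)).all(1); occ[tuple(ij[ok].T)]=1
    occ=cv2.morphologyEx(occ,cv2.MORPH_CLOSE,np.ones((5,5)))
    occ=cv2.morphologyEx(occ,cv2.MORPH_OPEN,np.ones((5,5)))
    def cost(p):
        c,s=np.cos(p[2]),np.sin(p[2]); m=np.zeros(n,np.uint8)
        for q in polys:
            w=np.array(q)@np.array([[c,s],[-s,c]])+p[:2]
            cv2.fillPoly(m,[np.round(((w-lo)/g)[:,::-1]*16-8).astype(np.int32)],1,shift=4)
        return 1-(m&occ).sum()/(m|occ).sum()
    best=None
    for a in np.radians(np.arange(-16,17,4)):
        r=minimize(cost,[x0[0],x0[1],-np.pi/2+a],method="Nelder-Mead",options=dict(initial_simplex=np.array([x0[0],x0[1],-np.pi/2+a])+np.array([[0,0,0],[.02,0,0],[0,.02,0],[0,0,.08]])))
        if best is None or r.fun<best.fun: best=r
    return best.x,best.fun
rect=lambda a,b,c,d:[[a,c],[b,c],[b,d],[a,d]]
def pts(n,m,z0,z1):
    W=np.load(n+".npy"); k=np.load(f"{n}_{m}_m.npy"); k=k if m!="lid" else np.ones_like(k); P=W[k]; P=P[~np.isnan(P[:,0])]
    return P[(P[:,2]>z0)&(P[:,2]<z1)&(P[:,0]>.4)&(P[:,0]<.75)]
if __name__=="__main__":
    lid=[rect(-.07,.07,-.098,.098),rect(-.105,-.069,-.022,.022)]
    for n in(["top"],["scene"],["top","scene"]):
        P=np.vstack([pts(k,"lid",.102,.118) for k in n]); P=P[P[:,1]<-.05]
        x,f=fit(P,lid,P.mean(0)[:2]); print(n,"lid",x.round(4),np.degrees(x[2])+90,f,np.median(P[:,2]))
        P=np.vstack([pts(k,"mat",-.004,.012) for k in n])
        x,f=fit(P,[rect(-.1,.1,-.12,.12)],P.mean(0)[:2]); print(n,"mat",x.round(4),np.degrees(x[2])+90,f)
E
python3 fit.py
```

```text
['top'] lid [ 0.5535 -0.1827 -1.606 ] -2.0170625018682387 0.04942013705851345 0.11116390234315858
['top'] mat [ 0.564   0.1749 -1.5114] 3.405148799371986 0.011031491608523458
['scene'] lid [ 0.5529 -0.1777 -1.6145] -2.5068380318778622 0.035498995311453396 0.11247057063265069
['scene'] mat [ 0.5629  0.178  -1.5131] 3.304165393624743 0.026234998604521387
['top', 'scene'] lid [ 0.5538 -0.179  -1.6252] -3.1177087182986867 0.05861274635270031 0.11180160453724404
['top', 'scene'] mat [ 0.564   0.1744 -1.5065] 3.6833528548350785 0.018586676481413322
```

```bash
cat >> h.py <<'E'
LID=np.array([.5533,-.1800]); YAW=np.radians(-92.4); MAT=np.array([.5637,.1757])
def lidR(yaw,th): return Rn.from_euler("z",yaw)*Rn.from_euler("y",th)
def tool_in_lid(a,s):
    z=np.array([np.cos(a),0,-np.sin(a)]); y=np.array([0,s,0.]); return Rn.from_matrix(np.stack([np.cross(y,z),y,z],1))
D=.018
def pose(R,origin,a,s,back=0):
    """TCP pose for a lid rotation/origin, tab held"""
    T=R*tool_in_lid(a,s); p=np.array(origin)+R.apply([-.0885,0,0])+(D-back)*T.as_matrix()[:,2]
    return p,T.as_quat(scalar_first=True)
def hinge(R,H,a,s,back=0,out=0): return pose(R,np.array(H)+R.apply([-.08-out,0,0]),a,s,back)
H0=np.append(LID+.08*np.array([np.cos(YAW),np.sin(YAW)]),.107)
E
python3 - <<'E'
from h import *
print(H0)
for deg in (35,45,55,65):
  for s in (1,-1):
    a=np.radians(deg); L=[]
    for th in list(range(0,99,14)): L.append(hinge(lidR(YAW,np.radians(th)),H0,a,s,.08 if th==0 and 0 else 0))
    L.insert(0,hinge(lidR(YAW,0),H0,a,s,.08))
    R=lidR(YAW,np.radians(98)); L.append(hinge(R,H0,a,s,0,.12))
    for th in (90,45,0): L.append(pose(lidR(YAW,np.radians(th)),[*MAT,.2],a,s))
    L.append(pose(lidR(YAW,0),[*MAT,.022],a,s))
    q=[ctrl.ik(*x) for x in L]
    print(deg,s,[0 if x is None else 1 for x in q])
    if all(x is not None for x in q): print(np.round(q,2))
E
```

```text
[ 0.54994995 -0.25992983  0.107     ]
35 1 [1, 1, 1, 1, 1, 1, 1, 1, 1, 1, 1, 1, 1, 1]
[[-0.2   0.8  -0.43  1.75  0.99  1.56 -1.18]
 [-0.19  0.83 -0.27  1.84  1.04  1.36 -1.19]
 [-0.05  0.66 -0.34  1.84  0.93  1.23 -0.98]
 [ 0.18  0.54 -0.46  1.8   0.76  1.14 -0.71]
 [ 0.47  0.49 -0.63  1.73  0.57  1.11 -0.43]
 [ 0.66  0.49 -0.63  1.62  0.29  1.13 -0.08]
 [ 0.84  0.55 -0.67  1.5   0.08  1.24  0.17]
 [ 0.97  0.67 -0.7   1.36 -0.07  1.4   0.33]
 [ 1.05  0.82 -0.7   1.21 -0.19  1.58  0.43]
 [ 1.02  0.77 -0.7   0.96 -0.24  1.84  0.34]
 [ 0.57  0.54 -0.91  1.71 -0.22  0.91 -0.16]
 [ 0.07  0.74 -1.16  1.43  0.75  1.57 -1.15]
 [-0.68  0.94 -0.24  1.17  0.73  1.89 -1.03]
 [-0.64  1.15 -0.33  1.22  0.8   1.73 -1.22]]
35 -1 [1, 1, 1, 1, 1, 1, 1, 1, 1, 1, 1, 1, 1, 1]
[[ 0.01  0.91 -0.83  1.74  1.12  1.81  1.83]
 [ 0.21  1.05 -1.03  1.83  1.28  1.92  1.74]
 [ 0.4   0.95 -1.23  1.83  1.23  1.82  1.88]
 [ 0.57  0.79 -1.23  1.79  1.07  1.57  2.12]
 [-0.59  0.69  1.15  1.74 -0.49  1.03 -2.51]
 [ 0.16  0.44  0.14  1.63 -0.09  1.08 -2.85]
 [ 0.35  0.5   0.15  1.51 -0.32  1.27 -2.58]
 [ 0.51  0.61  0.18
[... 3673 characters left out ...]
  0.71  1.23 -1.21]]
65 -1 [1, 1, 1, 1, 1, 1, 1, 1, 1, 1, 1, 1, 1, 1]
[[ 0.49  0.8  -1.23  1.78  1.04  1.56  2.06]
 [ 0.54  0.92 -1.23  1.86  1.17  1.52  1.98]
 [-0.62  0.8   1.15  1.83 -0.67  0.96 -2.42]
 [ 0.09  0.48  0.14  1.74 -0.14  0.94 -2.88]
 [ 0.29  0.5   0.12  1.64 -0.37  1.13 -2.61]
 [ 0.43  0.58  0.15  1.52 -0.55  1.38 -2.41]
 [ 0.54  0.7   0.21  1.39 -0.71  1.65 -2.28]
 [ 0.59  0.85  0.33  1.26 -0.88  1.93 -2.19]
 [ 0.92  0.99 -0.23  1.11 -0.74  1.94 -2.42]
 [ 1.12  1.   -0.83  0.94 -0.51  1.94 -2.87]
 [ 0.14  0.59  0.08  1.85 -1.19  1.37 -2.27]
 [ 0.43  0.67 -1.22  1.64  0.42  1.03  2.29]
 [-0.11  0.95 -1.23  1.37  0.98  1.85  1.79]
 [-0.1   1.19 -1.23  1.51  1.17  1.71  1.61]]
```

Run:
```python
from h import *
a=np.radians(45); R=lidR(YAW,0)
p0=get_state(); ctrl.movel(np.array(p0["tcp_pos"])+[0,0,.1],max_speed=.3)
p,q=hinge(R,H0,a,1,.16); ctrl.movep(p+[0,0,.05],q)
p,q=hinge(R,H0,a,1,.07); ctrl.movel(p,max_speed=.25)
s=get_state(); im,d=vision.grab_frame("wrist"); c=vision.camera_info("wrist"); print(s["time"],s["tcp_pos"],p,c)
# project predicted tab corners
K=np.array(c["mtx"]);E=np.array(c["hand_eye"])
T=np.eye(4);T[:3,:3]=Rn.from_quat(s["eef_rot"],scalar_first=True).as_matrix();T[:3,3]=s["tcp_pos"]
M=np.linalg.inv(T@E)
def proj(X):
    v=M[:3,:3]@X+M[:3,3]; th=np.arctan2(np.hypot(v[0],v[1]),v[2]); ph=np.arctan2(v[1],v[0])
    return K[0,2]+K[0,0]*th*np.cos(ph),K[1,2]+K[1,1]*th*np.sin(ph)
o=H0+R.apply([-.08,0,0])
for x,y in [(-.105,-.022),(-.105,.022),(-.07,.022),(-.07,-.022),(-.07,.098),(-.07,-.098),(.07,.098),(.07,-.098)]:
    u=proj(o+R.apply([x,y,.004])); print(x,y,np.round(u,1)); cv2.circle(im,tuple(int(round(k)) for k in u),2,(255,0,0),-1)
cv2.imwrite("pics/w1.png",im)
```

```text
4.6 [ 0.55894248 -0.05412401  0.14461505] [ 0.55854574 -0.05484033  0.14376955] {'mtx': array([[297.31863964,   0.        , 255.93456318],
       [  0.        , 297.31863964, 195.1229774 ],
       [  0.        ,   0.        ,   1.        ]]), 'hand_eye': array([[-1.79178751e-05, -9.53840746e-01, -3.00312888e-01,
         7.60495558e-02],
       [ 9.99999992e-01, -5.43610951e-05,  1.12995325e-04,
        -7.58847839e-04],
       [-1.24104883e-04, -3.00312884e-01,  9.53840739e-01,
        -1.42714833e-01],
       [ 0.00000000e+00,  0.00000000e+00,  0.00000000e+00,
         1.00000000e+00]])}
-0.105 -0.022 [222.8 209.9]
-0.105 0.022 [290.2 209.8]
-0.07 0.022 [285.3 229.1]
-0.07 -0.022 [227.4 229.1]
-0.07 0.098 [378.4 227.2]
-0.07 -0.098 [134.2 227.4]
0.07 0.098 [336.1 268.9]
0.07 -0.098 [176.3 269.1]
```

View pics/w1.png

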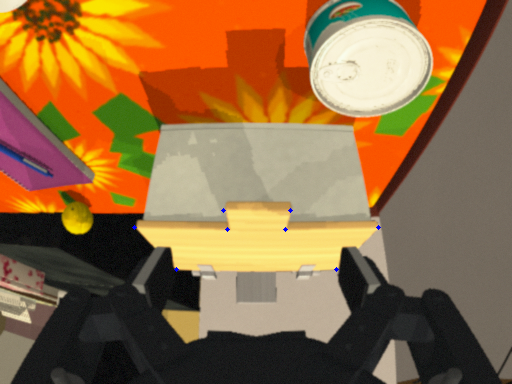

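Run:
```python
from h import *
a=np.radians(45); R=lidR(YAW,0)
p,q=hinge(R,H0,a,1,0); ctrl.movel(p,q,max_speed=.12)
s=get_state(); print("in",s["time"],np.round(s["tcp_pos"]-p,4),np.round(s["contact_force"],1))
ctrl.close_gripper(force=80)
s=get_state(); print("cl",s["width"],s["gripper_force"],np.round(s["contact_force"],1),np.round(s["wrist_torque"],2))
for th in (3,7,12,18):
    R=lidR(YAW,np.radians(th)); p,q=hinge(R,H0,a,1,0); ctrl.movel(p,q,max_speed=.08)
    s=get_state(); print(th,round(s["time"],2),np.round(s["tcp_pos"]-p,4),np.round(R.inv().apply(s["contact_force"]),1),np.round(s["wrist_torque"],2),round(s["width"],4))
    if np.linalg.norm(s["contact_force"])>35: print("STOP");break
```

```text
in 5.3833 [ 0.      0.0002 -0.0001] [-0.5 -1.1  0.7]
cl 0.04250189505293849 81.11228585243225 [-0.8  3.3  5.7] [ 0.4   0.05 -0.  ]
3 6.1 [0.0003 0.     0.0002] [-1.6  0.8 -1.4] [ 1.14 -0.34  0.28] 0.0424
7 6.38 [-0.      0.     -0.0001] [-1.8  0.7 -1.7] [ 1.13 -0.06  0.  ] 0.0426
12 6.7 [-0.0003 -0.     -0.0003] [-3.4 -0.3 -0.6] [ 1.1   0.09 -0.22] 0.0423
18 7.06 [-0.0001 -0.0001 -0.0005] [-0.7  1.2 -1.3] [ 0.9  -0.36 -0.41] 0.0423
```

Swinging nicely with negligible force; continue.

Run:
```python
from h import *
a=np.radians(45)
for th in (25,33,41,49,57,65,73,81,88,93,96,98):
    R=lidR(YAW,np.radians(th)); p,q=hinge(R,H0,a,1,0); ctrl.movel(p,q,max_speed=.09)
    s=get_state(); print(th,round(s["time"],2),np.round(R.inv().apply(s["contact_force"]),1),np.round(s["wrist_torque"],2),round(s["width"],4))
    if np.linalg.norm(s["contact_force"])>30: print("STOP");break
ctrl.pause(.3)
im,W=cloud("scene"); cv2.imwrite("pics/b.png",im[60:300,150:450])
```

```text
25 7.42 [ 0.5  4.6 -3.8] [ 0.76 -0.95 -0.67] 0.0424
33 7.81 [-0.4  1.1 -1.6] [ 0.42 -0.37 -0.41] 0.0425
41 8.2 [-1.4  0.7  0. ] [ 0.23 -0.13  0.04] 0.0424
49 8.59 [-1.1  1.4  0.3] [ 0.11 -0.18  0.02] 0.0424
57 8.98 [-2.   0.9  0.4] [-0.11 -0.19 -0.02] 0.0424
65 9.38 [-1.   0.7  0.5] [-0.15 -0.04 -0.06] 0.0425
73 9.77 [ 0.1  0.3 -0.6] [-0.4  -0.02  0.  ] 0.0424
81 10.16 [-0.5 -0.5 -0.3] [-0.58  0.04 -0.03] 0.0425
88 10.52 [-1.4 -0.8  0.1] [-0.73  0.07  0.14] 0.0424
93 10.82 [-1.7 -1.1 -0.1] [-0.64  0.19  0.16] 0.0422
96 11.07 [-1.7 -1.6  0.1] [-0.56  0.13  0.24] 0.0423
98 11.32 [ 0.7 -1.  -1.6] [-0.58  0.01 -0.21] 0.0421
```

View pics/b.png

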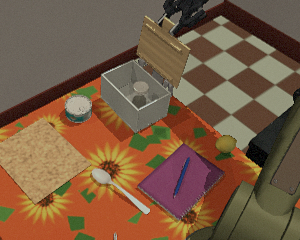

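Run:
```python
from h import *
a=np.radians(45); MY=np.radians(-86.6)
def rep(k):
    s=get_state(); print(k,round(s["time"],2),np.round(s["contact_force"],1),np.round(s["wrist_torque"],2),round(s["width"],4))
R=lidR(YAW,np.radians(98))
for o in (.02,.05,.13):
    p,q=hinge(R,H0,a,1,0,o); ctrl.movel(p,q,max_speed=.1); rep(o)
for th,f in ((80,.3),(55,.6),(28,.85),(5,1.)):
    o=np.append(LID*(1-f)+MAT*f, .30-.13*f); y=YAW+(MY-YAW)*f
    p,q=pose(lidR(y,np.radians(th)),o,a,1)
    try: ctrl.movel(p,q,max_speed=.15)
    except ctrl.Unreachable as e: print("movep",th,e); ctrl.movep(p,q)
    rep(th)
R=lidR(MY,np.radians(3))
p,q=pose(R,[*MAT,.06],a,1); ctrl.movel(p,q,max_speed=.12); rep("low")
vision.grab_frame("scene")
im,_=cloud("scene"); cv2.imwrite("pics/c.png",im[60:330,60:420])
```

```text
0.02 12.02 [ 0.5  1.2 -1.7] [-0.84 -0.   -0.05] 0.0423
0.05 12.47 [ 0.1 -0.2 -2.8] [-1.29  0.07  0.04] 0.0424
0.13 13.42 [ 0.   0.2 -2.9] [-1.3   0.04  0.02] 0.0424
80 15.21 [-0.2 -0.7 -2.3] [-0.9   0.03 -0.02] 0.0427
55 16.33 [-0.2 -0.9 -2.3] [-0.17  0.02 -0.02] 0.0426
28 17.32 [ 0.3 -0.3 -1.5] [ 0.58  0.01 -0.  ] 0.0421
5 17.98 [-0.  -1.2 -1.8] [1.15 0.05 0.  ] 0.0421
low 19.07 [ 0.4 -0.1 -2.1] [ 1.2   0.14 -0.01] 0.0424
```

View pics/c.png

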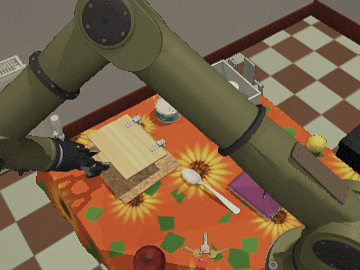

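Run:
```python
from h import *
a=np.radians(45); MY=np.radians(-86.6); R=lidR(MY,np.radians(3))
for z in (.035,.030,.027,.0245,.0225,.021,.0195):
    p,q=pose(R,[*MAT,z],a,1); ctrl.movel(p,q,max_speed=.06)
    s=get_state(); F=s["contact_force"]; print(z,round(s["time"],2),np.round(F,1),np.round(s["wrist_torque"],2))
    if F[2]>3: break
ctrl.ungrasp()
z=R*tool_in_lid(a,1); zt=z.as_matrix()[:,2]
ctrl.movel(np.array(get_state()["tcp_pos"])-.1*zt,max_speed=.15)
p=np.array(get_state()["tcp_pos"]); ctrl.movel(p+[0,0,.15],max_speed=.3)
ctrl.movep([.5,-.02,.32],Rn.from_matrix(np.array([[0,1,0],[1,0,0],[0,0,-1.]])).as_quat(scalar_first=True))
print(get_state()["time"],get_state()["qpos"])
ctrl.pause(.1)
for n in ("top","scene"):
    im,W=cloud(n); cv2.imwrite(f"pics/d_{n}.png",im); np.save(n+"2.npy",W)
    for t in ("lid","jar_mid","box"):
        for o in models.masks_of(n,t)[:2]:
            P=W[o["mask"]]; P=P[~np.isnan(P[:,0])]
            print(n,t,round(o["p"],2),np.round(o["point"]),len(P),np.round(np.median(P,0),3),np.round(np.percentile(P,[5,95],axis=0),3).tolist())
```

```text
0.035 19.73 [-0.   1.1 -1.3] [1.25 0.02 0.02]
0.03 19.98 [ 0.   0.5 -1.5] [1.31 0.01 0.02]
0.027 20.23 [-0.2 -0.5 -2.4] [ 1.23  0.08 -0.01]
0.0245 20.48 [-0.2 -1.1 -2.1] [1.2  0.03 0.  ]
0.0225 20.73 [-0.8  0.2 -0.6] [ 0.94 -0.09  0.08]
0.021 20.98 [0.8 1.2 0.7] [ 0.53 -0.11  0.04]
0.0195 21.23 [-0.2  2.5  3.2] [ 0.16 -0.06  0.05]
24.5917 [ 0.61412309  0.32268002 -0.86692786  1.65579563  0.25398224  1.28265514
 -0.29918881]
top lid 0.6 [212. 165.] 2611 [0.56  0.174 0.023] [[0.476, 0.106, 0.019], [0.65, 0.246, 0.027]]
top jar_mid 0.21 [209. 167.] 2687 [0.56  0.175 0.022] [[0.475, 0.106, 0.018], [0.651, 0.248, 0.027]]
top box 0.87 [346. 167.] 464 [ 0.601 -0.257  0.09 ] [[0.532, -0.273, 0.017], [0.642, -0.223, 0.144]]
scene lid 0.86 [187. 213.] 2980 [0.556 0.183 0.025] [[0.473, 0.111, 0.021], [0.648, 0.254, 0.028]]
scene jar_mid 0.6 [291. 154.] 363 [ 0.529 -0.176  0.081] [[0.515, -0.203, 0.035], [0.554, -0.164, 0.099]]
scene box 0.61 [286. 154.] 3394 [ 0.549 -0.19   0.068] [[0.459, -0.268, 0.005], [0.646, -0.11, 0.111]]
```

View pics/d_top.png

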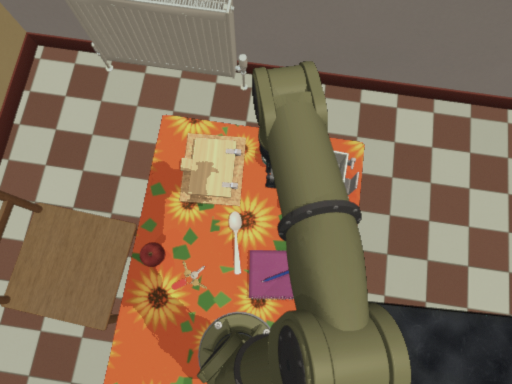

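```bash
cat >> h.py <<'E'
def down(yaw):
    y=np.array([np.cos(yaw),np.sin(yaw),0]); z=np.array([0,0,-1.]); return Rn.from_matrix(np.stack([np.cross(y,z),y,z],1)).as_quat(scalar_first=True)
QJ=down(YAW+np.pi/2)
def toBox(p): c=LID+.0*LID; return Rn.from_euler("z",-YAW).apply(np.array(p)-np.append(c,0))
E
python3 - <<'E'
from h import *
W=np.load("scene2.npy").reshape(-1,3); B=toBox(W); k=(abs(B[:,0])<.05)&(abs(B[:,1])<.08)&(W[:,2]>.085)&(W[:,2]<.1)
print("scene cap",k.sum(),W[k].mean(0),W[k].min(0),W[k].max(0))
ctrl.movep([.535,-.185,.24],QJ)
ctrl.pause(.2)
s=get_state(); im,d=vision.grab_frame("wrist"); c=vision.camera_info("wrist"); K=np.array(c["mtx"]);E=np.array(c["hand_eye"])
T=np.eye(4);T[:3,:3]=Rn.from_quat(s["eef_rot"],scalar_first=True).as_matrix();T[:3,3]=s["tcp_pos"]
v,u=np.mgrid[:384,:512]; x=(u-K[0,2])/K[0,0]; y=(v-K[1,2])/K[1,1]; th=np.hypot(x,y)+1e-9
X=np.stack([np.tan(th)*x/th*d,np.tan(th)*y/th*d,d],-1); M=T@E; W=X@M[:3,:3].T+M[:3,3]
print(s["time"],s["tcp_pos"])
for o in models.masks_of("wrist","jar_mid")[:2]:
    P=W[o["mask"]&(d>0)]; C=P[P[:,2]>np.percentile(P[:,2],95)-.006]; (cx,cy),r=cv2.minEnclosingCircle(C[:,:2].astype(np.float32))
    print(o["p"],o["point"],np.median(P,0).round(4),len(C),C.mean(0).round(4),(cx,cy,r),toBox([cx,cy,0]).round(4))
B=toBox(W.reshape(-1,3)); 
k=(abs(B[:,0])<.05)&(abs(B[:,1])<.08)&(B[:,2]>.08)&(B[:,2]<.102); P=W.reshape(-1,3)[k]; print("geom",k.sum(),np.percentile(P,[2,50,98],axis=0).round(4))
cv2.imwrite("pics/e.png",im)
E
```

```text
scene cap 171 [ 0.5355584  -0.1858383   0.09576181] [ 0.51245845 -0.21213123  0.08541773] [ 0.56353551 -0.16330037  0.09997945]
26.0667 [ 0.53557438 -0.1831659   0.24119887]
0.75 [256.8, 181.6] [ 0.5378 -0.184   0.0963] 1822 [ 0.5376 -0.1891  0.0966] (0.5377230644226074, -0.19013385474681854, 0.02517487108707428) [ 0.0108 -0.0151  0.    ]
geom 1894 [[ 0.5153 -0.2117  0.0887]
 [ 0.5376 -0.1883  0.0966]
 [ 0.56   -0.1665  0.0984]]
```

View pics/e.png

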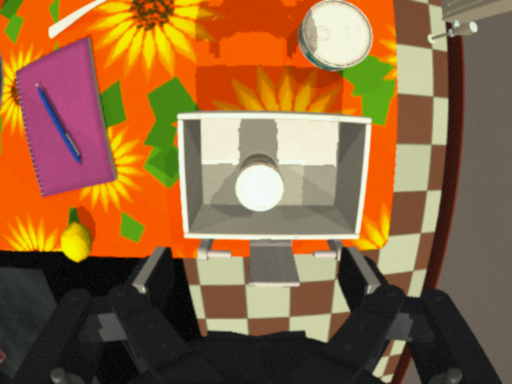

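Run:
```python
from h import *
def rep(k):
    s=get_state(); print(k,round(s["time"],2),np.round(s["tcp_pos"],4),np.round(s["contact_force"],1),round(s["width"],4))
J=[.5372,-.1885]
ctrl.movel([*J,.15],QJ,max_speed=.15); ctrl.movel([*J,.055],max_speed=.08); rep("in")
ctrl.close_gripper(force=40); rep("closed")
ctrl.movel([*J,.08],max_speed=.06); ctrl.movel([*J,.24],max_speed=.12); rep("up")
G=[.50,-.01]
ctrl.movel([*G,.24],max_speed=.12); ctrl.movel([*G,.07],max_speed=.1); rep("over")
for z in (.06,.054,.052,.0505,.0495,.0485,.0475):
    ctrl.movel([*G,z],max_speed=.04); F=get_state()["contact_force"]; print(z,np.round(F,1))
    if F[2]>2: break
```

```text
in 28.25 [ 0.5376 -0.1886  0.0555] [1.3 0.3 0.4] 0.0853
closed 28.68 [ 0.5376 -0.1886  0.0555] [-0.6  0.6  5. ] 0.0494
up 30.73 [ 0.5368 -0.1885  0.2392] [-0.2 -0.1 -1.5] 0.0498
over 34.24 [ 0.5003 -0.01    0.0705] [-1.   0.8 -0.7] 0.0496
0.06 [-0.3  0.1  0.4]
0.054 [ 0.4 -0.5 -2.1]
0.052 [ 0.6 -0.1 -1.5]
0.0505 [ 0.3 -0.3 -1.4]
0.0495 [ 0.3  0.1 -0.4]
0.0485 [-2.  -0.9 12.2]
```

Run:
```python
from h import *
ctrl.ungrasp(); ctrl.movel([.50,-.01,.20],max_speed=.12); ctrl.movep([.42,-.2,.33],QJ); ctrl.pause(.3)
print(get_state()["time"])
im,W=cloud("scene")
for t in ("lid","jar_mid"):
    for o in models.masks_of("scene",t)[:2]:
        P=W[o["mask"]]; P=P[~np.isnan(P[:,0])]; print(t,o["p"],np.median(P,0).round(3),np.percentile(P,[3,97],axis=0).round(3).tolist())
cv2.imwrite("pics/f.png",im)
```

```text
39.0583
lid 0.82 [0.556 0.181 0.025] [[0.469, 0.101, 0.012], [0.655, 0.265, 0.029]]
jar_mid 0.87 [ 0.489 -0.001  0.065] [[0.476, -0.034, 0.001], [0.52, 0.015, 0.093]]
```

View pics/f.png

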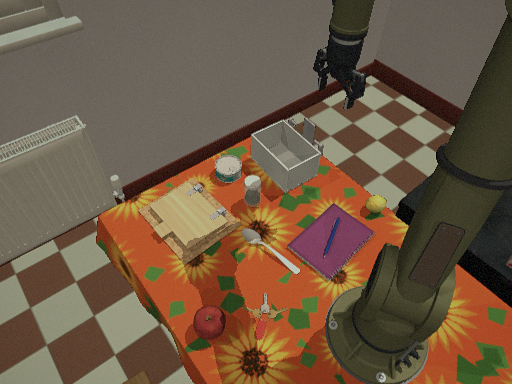

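The lid lies flat on the mat at about (187, 215). The jar stands upright at (252, 190), outside the box. The tin, apple and lemon have not moved.

```bash
python3 -c "
from h import *
print(ticket.close_job())"
```

```text
the job is handed in; nothing more can be done
None
```

The job is handed in at about 39 s of the 69 s allowed: the lid was opened, lifted off its pins and laid flat on the mat, and the jar stands upright on the table outside the box; the hand-in call returned no verdict.

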